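# Make up two cheese orders from the ageing board

## Task

Make up two orders from the small cheeses on the wooden ageing board. In the wooden box lay the long bar in the long compartment and put the tall drum and the square block in the two square compartments, one in each; in the white tray put the ring-shaped cheese and the flat round disc, one in each compartment. Every cheese must sit flat on its compartment's floor, the same way up as it stood on the board; leave the pyramid cheese, the big black wheel and the jar where they are.

Things in the scene. Friction and masses are not known exactly. Their poses are not given: they have to be found in the camera images.
- bar: Cream bar-shaped cheese, a brick 95 (its x) x 38 (its y) x 40 mm high, rounded edges, lying on the ageing board (fixed planks, top 20 mm above the table; six small cheeses stand on it in two rows of three, in any order, 110 to 120 mm apart). Origin: centre of its underside, z up. About 150 g.
- drum: Cream tall drum cheese, an upright cylinder 48 mm in diameter and 65 mm high, on the ageing board. Origin: centre of its underside, z up. About 120 g.
- block: Cream square block cheese, 52 x 52 mm (its x and y) and 38 mm high with upright sides, on the ageing board. Origin: centre of its underside, z up. About 110 g.
- ring: Cream ring-shaped cheese, outer diameter 66 mm, with a round hole of 22 mm right through, 32 mm high, lying flat on the ageing board. Origin: centre of its underside (on the hole's axis), z up. About 100 g.
- disc: Cream flat disc cheese without a hole, 62 mm in diameter and 30 mm high, lying flat on the ageing board. Origin: centre of its underside, z up. About 95 g.
- pyramid: Cream pyramid cheese with a flat top, base 68 x 68 mm (its x and y), top 34 x 34 mm, 50 mm high, on the ageing board; not ordered, stays where it is. Origin: centre of its underside, z up.
- box: Open wooden box fixed to the table, 165 (its x) x 184 (its y) x 15 mm high; floor 5 thick; walls and partitions 5 thick, about 10 high above it. Long compartment on its -x side, inside 66 (x) x 174 (y) mm, centred at x -44.5, y 0; two square ones on its +x side, inside 84 x 84 mm, centred at x 35.5, y +44.8 and -44.8. Origin: centre of its underside, z up. Left or right of the ageing board.
- tray: Open white plastic tray fixed to the table, 198 (its x) x 100 (its y) x 15 mm high; floor and walls 4 thick; a partition 13 high makes two compartments, each inside 93 (x) x 92 (y) mm, centred at x +48.5 and -48.5, y 0. Origin: centre of its underside, z up. On the other side of the ageing board from the wooden box.
- wheel: Bystander: big black ash-coated cheese wheel, 110 mm in diameter and 55 mm high, standing flat on the table beyond the ageing board. Origin: centre of its underside.
- jar: Bystander: closed jar, 64 mm in diameter and 90 mm high, standing on the table beyond the ageing board. Origin: centre of its underside.
Things that resemble listed ones, but are neither listed nor needed, are in the scene too. What is shaped like the disc but yellow is not meant.

How it is judged:
At the end, for the whole second after the job is handed in: bar in the box's long compartment, drum and block in its square ones, ring and disc in the white tray, one per compartment: underside within 5 mm of floor height, upright within 0.1 rad, released, at rest; pyramid, black wheel and jar within 25 mm of their starts (x of bar in the frame of box between -0.0625 and -0.0265 m and y of bar in the frame of box between -0.045 and 0.045 m and z of bar in the frame of box between 0 and 0.01 m and angle between each of bar, drum, block, ring, disc's own z axis and vertical below 0.1 rad and linear speed of each of bar, drum, block, ring, disc below 0.02 m/s and angular speed of each of bar, drum, block, ring, disc below 0.2 rad/s and ((x of drum in the frame of box between 0.0135 and 0.0575 m and y of drum in the frame of box between 0.0228 and 0.0668 m) or (x of drum in the frame of box between 0.0135 and 0.0575 m and y of drum in the frame of box between -0.0668 and -0.0228 m)) and z of drum in the frame of box between 0 and 0.01 m and ((x of block in the frame of box between 0.0135 and 0.0575 m and y of block in the frame of box between 0.0228 and 0.0668 m) or (x of block in the frame of box between 0.0135 and 0.0575 m and y of block in the frame of box between -0.0668 and -0.0228 m)) and z of block in the frame of box between 0 and 0.01 m and ((x of ring in the frame of tray between 0.0285 and 0.0685 m and y of ring in the frame of tray between -0.02 and 0.02 m) or (x of ring in the frame of tray between -0.0685 and -0.0285 m and y of ring in the frame of tray between -0.02 and 0.02 m)) and z of ring in the frame of tray between -0.001 and 0.009 m and ((x of disc in the frame of tray between 0.0285 and 0.0685 m and y of disc in the frame of tray between -0.02 and 0.02 m) or (x of disc in the frame of tray between -0.0685 and -0.0285 m and y of disc in the frame of tray between -0.02 and 0.02 m)) and z of disc in the frame of tray between -0.001 and 0.009 m and distance of each of pyramid, wheel, jar from where it was at the start of the episode below 0.025 m); the robot touches nothing.
It fails at once if the pyramid cheese is displaced by more than 25 mm (distance of pyramid from where it was at the start of the episode above 0.025 m).
It fails at once if the black wheel is displaced by more than 25 mm (distance of wheel from where it was at the start of the episode above 0.025 m).
It fails at once if the jar is displaced by more than 25 mm (distance of jar from where it was at the start of the episode above 0.025 m).
It also fails if it takes over 141 s, if anything falls off the work surface, if the arm or the gripper's body presses on something with over 40 N, if the wrist force passes 120 N, or if a joint passes its speed limit or range.

## Robot

A 6-joint arm with a two-finger parallel gripper is mounted at the origin on the work surface. World frame = base frame: x ahead of the robot, y to its left, z up, the work surface at z = 0. Lengths are in m, angles in rad, forces in N, time in s.
With the tool pointing down it reaches from about 0.35 to 0.85 m from the base axis. Payload 8.1 kg.
Tool frame: the origin (TCP) lies at the very end of the fingers, on their centre line; the grasp point (between the pads) lies robot.grip_point_offset behind it (robot.grip_point_offset is the distance from the TCP to the grasp point, in m); z points along the fingers, y is the line along which they close (so a half turn about z gives the same grasp; the last joint's range is limited). The gripper opens to 93 mm and grips with 3 to 60 N. Pads are 15 mm wide; open, the fingers measure 128 mm over their backs; the gripper's body (75 mm by 188 mm) begins 65 mm behind the grasp point.
Start: joints at [1.147, 0.13, 1.488, -0, 1.523, -0.085], TCP at [0.199, 0.566, 0.219] pointing down, gripper open.
Joint ranges: [-2.96, 2.96], [-0.89, 2.26], [0.02, 2.5], [-1.34, 4.48], [0, 2.73], [-2.66, 2.66]. Speed limits (rad/s): [2.39, 2.39, 2.79, 3.14, 3.14, 3.14].

## Interface

Orientations are given as a rotation vector (axis times angle).
In Python, from plant import robot, eyes gives the robot as it stands. The module is installed in compiled form; this text tells all that it offers.
- The arm moves only by the tool apply_moves, never from a script. Its argument "steps" is one flat list of numbers, 7 for each row, row after row: the shift along the tool's x, y, z in units of 30 mm (1.0 is 30 mm), then the turn, a rotation vector about the tool's x, y, z in units of 6 degrees (1.0 is 6 degrees), then the opening in per cent of the stroke, from 0 (shut) to 100 (fully open). In form: [dx, dy, dz, ax, ay, az, fingers, dx, dy, dz, ax, ay, az, fingers, ...]. A call has 1 to 12 rows; each row shifts and turns the commanded pose from where the row before left it, along the tool's axes as they then stand; what a row does not reach is not made up. A row lasts 1/12 s, in which the tool goes at most 41.7 mm and 7.16 degrees, less where a joint would pass 70% of its speed; a pose out of reach is approached as far as the arm can. A call is refused whole if a number of a shift passes 1 or a number of a turn 1, either way. A call with a gripper value outside its range is refused whole. The fingers move at their own pace and stop on an object; "grip_force" is the grip in N (left out, the last holds). Time passes only in rows, so rows that do not move let the fingers close. It gives the time, the measured TCP pose, the force, the opening and the grip force at its end, in the units of the state.
- robot.read_state(): the state, without advancing time (a new reading comes with each control period).
- eyes.read_camera(name): name is "scene" or "side" or "wrist"; returns the picture (384x512x3 uint8, red, green, blue); there is no depth.
- eyes.calibration(name): a dict with "K" (3x3 intrinsics, pixels), "R" (3x3) and "t" (3): a world point X has camera coordinates R X + t. Camera axes: x right, y down, z forward; pixel columns grow to the right and rows downward; lengths in m; the calibration is good to about 2 mm. A picture is of the moment at which its call begins: read the wrist's pose just before it. calibration takes no time and is no camera call; for the wrist camera it gives the pose at the moment of the call.
- robot.close_job(): hands the job in; it is judged then, once.
Trained networks look in the newest picture that a camera, given by its name, has taken for a name from the list of things; names that differ only in an ending like _2 or _b are one class to them, and where a whole thing is asked for, a point or a joint stands for the part that bears it (a point fixed in the world has none). Each returns a list of dicts, best first, with "conf" (0 to 1); they miss things now and then, are a little off and sometimes report something else, mostly with a low value. They report only what shows in the picture. A call takes as long as a camera call. They do not tell look-alikes from the thing itself.
- eyes.search_frame(camera, thing): "rect" ([left, top, width, height] in pixels, round what is visible of it).
- eyes.place_of(camera, thing): "xy" ([column, row] in pixels: a listed point, or the origin of a listed thing).
The state is a dict: "t": time; "q": joint angles; "dq": joint speeds; "joint_torque": joint torques, N m; "tool_pos": TCP position; "orientation": TCP orientation; "force": force on the tool from outside, world axes, zero at the start; "wrist_torque": the same for the moment, N m; "opening": finger opening in m; "gripper_force": force on a finger pad.
Only numpy, scipy, OpenCV 4.12 (cv2) and the standard library are available. Lean on these libraries where they do the work, as an engineer would, in place of code of your own. Each camera call takes 0.05 s, during which the arm holds its last target. There are 200 camera calls.

## Working session

There is one attempt and no reset: what is moved stays moved. The work goes in short steps, Python scripts to look and compute and a tool call to move; the robot and the scene stay as the last step left them, time stands still between calls to the robot, and variables do not carry over. Pictures are saved under pics/ and viewed, at most 14 in all, crops included, and the job is handed in when it is done.

Besides the shell and the picture viewer there is one more tool, called as name(argument=value, ...), one argument or row to a line, values as JSON. apply_moves: Moves the arm, as the interface text tells. Its arguments: {"type":"object","properties":{"steps":{"type":"array"},"grip_force":{"type":"number"}},"required":["steps"]}

```bash
mkdir -p pics
python3 - <<'E'
from plant import robot, eyes
import cv2, numpy as np
s=robot.read_state(); print(s['t'],s['tool_pos'],s['orientation'],s['opening'],robot.grip_point_offset)
for c in ['scene','side']:
    im=eyes.read_camera(c); cv2.imwrite(f'pics/{c}0.png',cv2.resize(im[:,:,::-1],(800,600),interpolation=cv2.INTER_CUBIC))
    k=eyes.calibration(c); print(c,k['K'].round(1).tolist(),k['R'].round(3).tolist(),k['t'].round(3).tolist())
    for n in ['bar','drum','block','ring','disc','pyramid','box','tray','wheel','jar']:
        print(n,[(np.round(d['xy']).tolist(),round(d['conf'],2)) for d in eyes.place_of(c,n)][:3])
E
```

```text
0.0 [0.19917529 0.56539153 0.21759383] [-5.29537368e-01 -3.09618732e+00  2.75876575e-03] 0.09309055380419831 0.0188
scene [[395.7, 0.0, 257.9], [0.0, 395.7, 190.8], [0.0, 0.0, 1.0]] [[0.743, 0.669, 0.006], [0.546, -0.601, -0.583], [-0.387, 0.437, -0.812]] [-0.41, -0.258, 1.166]
bar [([260.0, 158.0], 0.9)]
drum [([187.0, 206.0], 0.61), ([144.0, 291.0], 0.25)]
block [([291.0, 184.0], 0.6)]
ring [([258.0, 211.0], 0.8)]
disc [([111.0, 231.0], 0.73), ([219.0, 243.0], 0.69), ([246.0, 330.0], 0.64)]
pyramid [([224.0, 180.0], 0.98)]
box [([328.0, 120.0], 0.57)]
tray [([326.0, 122.0], 0.73), ([147.0, 291.0], 0.6)]
wheel [([298.0, 288.0], 0.66)]
jar [([341.0, 234.0], 0.79)]
side [[382.8, 0.0, 261.0], [0.0, 382.8, 186.1], [0.0, 0.0, 1.0]] [[0.961, -0.278, -0.001], [-0.175, -0.604, -0.778], [0.216, 0.747, -0.628]] [-0.534, 0.127, 0.816]
bar [([211.0, 175.0], 0.61)]
drum [([221.0, 234.0], 0.74), ([280.0, 224.0], 0.63)]
block [([256.0, 170.0], 0.59)]
ring [([265.0, 194.0], 0.77)]
disc [([189.0, 317.0], 0.89), ([279.0, 225.0], 0.67), ([366.0, 249.0], 0.59)]
pyramid [([213.0, 202.0], 0.89)]
box [([213.0, 129.0], 0.61)]
tray [([285.0, 311.0], 0.62)]
wheel [([353.0, 205.0], 0.83)]
jar [([313.0, 166.0], 0.7)]
```

View pics/scene0.png

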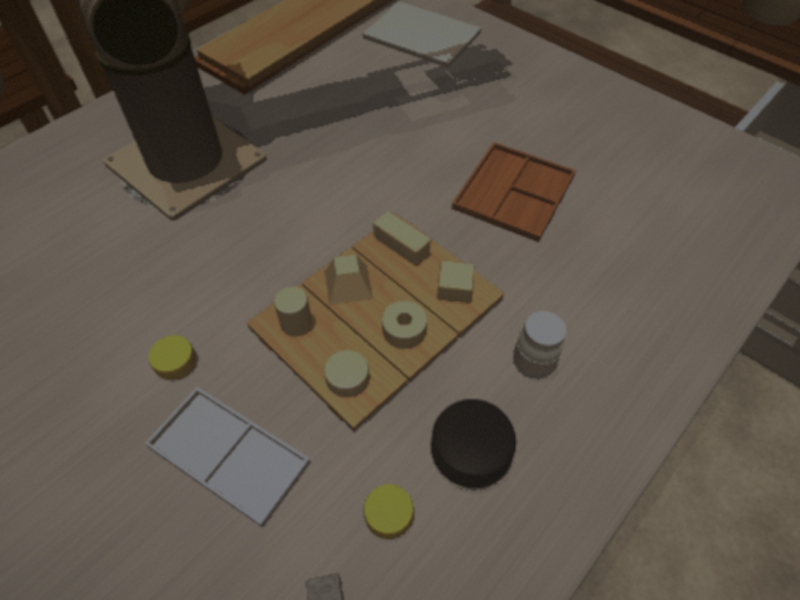

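View pics/side0.png

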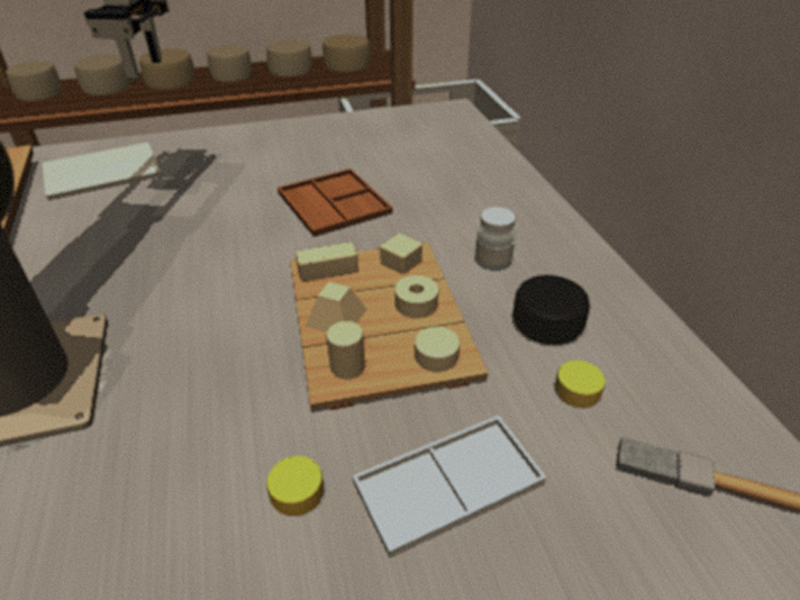

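Scene (800-px view): box about (514,190), tray (228,455), bar (404,234), pyramid (346,267), drum (292,300), block (457,275), ring (405,321), disc (347,370). The yellow discs at (171,356) and (388,510) are decoys. The side view agrees.

```bash
cat > h.py <<'E'
from plant import robot, eyes
import numpy as np, cv2
from scipy.spatial.transform import Rotation as Ro
def ray(cal,uv,z):
    K,R,t=[np.array(cal[k]) for k in 'KRt']
    c=-R.T@t; d=R.T@np.linalg.solve(K,np.array([uv[0],uv[1],1.]))
    return (c+d*(z-c[2])/d[2])[:2]
E
python3 - <<'E'
from h import *
s=1.5625
P={'bar':(.06,(403,234),(327,257)),'drum':(.085,(292,300),(345,337)),'block':(.058,(457,275),(401,247)),'ring':(.052,(405,321),(416,292)),'disc':(.05,(347,370),(437,344)),'pyr':(.07,(346,267),(334,294)),'wheel':(.055,(474,440),(551,307)),'jar':(.09,(545,330),(497,218)),
'yel':(.03,(171,356),(296,485)),
'b1':(.015,(495,145),(278,192)),'b2':(.015,(575,174),(350,170)),'b3':(.015,(539,238),(391,207)),'b4':(.015,(454,206),(316,233)),
't1':(.015,(197,390),(355,479)),'t2':(.015,(309,462),(500,419)),'t3':(.015,(263,521),(544,477)),'t4':(.015,(148,442),(390,548))}
cs=[eyes.calibration(c) for c in('scene','side')]
for n,(z,a,b) in P.items(): print(n,ray(cs[0],np.array(a)/s,z).round(3),ray(cs[1],np.array(b)/s,z).round(3))
w=eyes.calibration('wrist'); R=np.array(w['R']);print(-R.T@w['t'],R.round(3).tolist(),w['K'].round(0).tolist())
T=Ro.from_rotvec(robot.read_state()['orientation']).as_matrix();print(T.round(3).tolist())
E
```

```text
bar [0.461 0.1  ] [0.449 0.091]
drum [ 0.442 -0.115] [ 0.437 -0.124]
block [0.575 0.095] [0.57  0.088]
ring [ 0.57  -0.017] [ 0.562 -0.023]
disc [ 0.564 -0.13 ] [ 0.558 -0.135]
pyr [ 0.447 -0.013] [ 0.441 -0.016]
wheel [ 0.758 -0.095] [ 0.736 -0.113]
jar [0.738 0.081] [0.73  0.079]
yel [ 0.353 -0.276] [ 0.346 -0.283]
b1 [0.413 0.415] [0.402 0.4  ]
b2 [0.569 0.45 ] [0.559 0.452]
b3 [0.609 0.277] [0.604 0.282]
b4 [0.457 0.239] [0.451 0.232]
t1 [ 0.415 -0.282] [ 0.411 -0.284]
t2 [ 0.609 -0.248] [ 0.604 -0.25 ]
t3 [ 0.622 -0.338] [ 0.619 -0.342]
t4 [ 0.429 -0.373] [ 0.428 -0.374]
[0.12758562 0.59156401 0.38560052] [[0.332, 0.943, 0.0], [0.908, -0.319, 0.273], [0.258, -0.09, -0.962]] [[266.0, 0.0, 254.0], [0.0, 266.0, 187.0], [0.0, 0.0, 1.0]]
[[-0.943, 0.332, 0.0], [0.332, 0.943, -0.0], [-0.0, -0.0, -1.0]]
```

apply_moves(
  steps=[0,0,0,0,0,-0.8,100,0,0,0,0,0,-0.8,100,0,0,0,0,0,-0.8,100,0,0,0,0,0,-0.8,100,-1,-0.8,0,0,0,0,100,-1,-0.8,0,0,0,0,100,-1,-0.8,0,0,0,0,100,-1,-0.8,0,0,0,0,100,-1,-0.8,0,0,0,0,100,-1,-0.8,0,0,0,0,100,-1,-0.8,0,0,0,0,100,-1,-0.8,0,0,0,0,100],
)

```text
t: 2.1
tool_pos: [0.4399, 0.3716, 0.2189]
orientation: [0.006, 3.141, 0.0]
force: [1.0, 1.5, -0.1]
opening: 0.0933
gripper_force: 0.0
```

apply_moves(
  steps=[0,0,0,0,0,0,100,0,0,0,0,0,0,100],
)

```text
t: 2.27
tool_pos: [0.4401, 0.3715, 0.2185]
orientation: [-0.012, -3.141, 0.0]
force: [0.2, 0.8, 0.2]
opening: 0.0929
gripper_force: 0.0
```

```bash
cat >> h.py <<'E'
def snap(tag):
    s=robot.read_state(); cal=eyes.calibration('wrist'); im=eyes.read_camera('wrist')
    np.savez(f'pics/{tag}.npz',im=im,**cal); cv2.imwrite(f'pics/{tag}.png',cv2.resize(im[:,:,::-1],(800,600),interpolation=cv2.INTER_CUBIC))
    p=s['tool_pos']; T=Ro.from_rotvec(s['orientation']).as_matrix()
    print(s['t'],p.round(4),'psi',np.degrees(np.arctan2(T[1,1],T[0,1])).round(2),'tilt',T[:,2].round(3),s['opening'])
E
python3 -c "
from h import *
snap('w1')"
```

```text
2.2667 [0.4401 0.3715 0.2185] psi 89.57 tilt [-0. -0. -1.] 0.09290403337991283
```

View pics/w1.png

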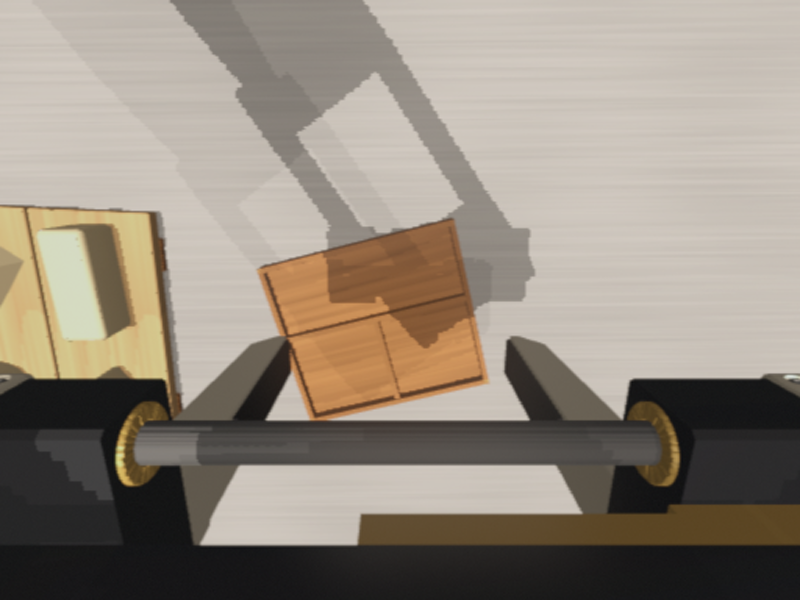

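Box rim corners: (260,267), (454,219), (487,381), (315,417), with the long compartment at the top of the picture (nearest the robot). Bar top corners: (38,232), (79,229), (106,335), (67,339). The next stop is over the board.

Run:
```python
from h import *
c=np.load('pics/w1.npz'); f=lambda u,v,z: ray(c,(u/1.5625,v/1.5625),z)
b=np.array([f(260,267,.015),f(454,219,.015),f(487,381,.015),f(315,417,.015)]); print(b.round(4),b.mean(0))
for i,j in((0,3),(1,2),(0,1),(3,2)):
    d=b[j]-b[i];print(np.hypot(*d),np.degrees(np.arctan2(d[1],d[0])))
a=np.array([f(38,232,.06),f(79,229,.06),f(106,335,.06),f(67,339,.06)]);print(a.round(4),a.mean(0))
```

```text
[[0.4452 0.2475]
 [0.4031 0.4228]
 [0.5616 0.4601]
 [0.6008 0.2881]] [0.50267669 0.3546117 ]
0.16078246406208987 14.645254326415879
0.16284499708359598 13.26960548308708
0.180287478356266 103.4979092177937
0.17643157452297376 102.81804139457648
[[0.4062 0.0919]
 [0.4041 0.1244]
 [0.4927 0.128 ]
 [0.496  0.0945]] [0.44974731 0.10970682]
```

apply_moves(
  steps=[0,-1,0,0,0,0,100,0,-1,0,0,0,0,100,0,-1,0,0,0,0,100,0,-1,0,0,0,0,100,0,-1,0,0,0,0,100,0,-1,0,0,0,0,100,0,-1,0,0,0,0,100,0,-1,0,0,0,0,100,0,-1,0,0,0,0,100,0,-1,0,0,0,0,100,0,-1,0,0,0,0,100,0,-1,0,0,0,0,100],
)

```text
t: 3.32
tool_pos: [0.4369, 0.0134, 0.2188]
orientation: [0.002, 3.141, 0.001]
force: [0.7, 0.0, 1.2]
opening: 0.0933
gripper_force: 0.0
```

apply_moves(
  steps=[0,-0.7,0,0,0,0,100,0,0,0,0,0,0,100,0,0,0,0,0,0,100],
)

```text
t: 3.57
tool_pos: [0.4372, -0.0074, 0.2187]
orientation: [0.007, 3.141, 0.001]
force: [-0.1, 1.1, -0.4]
opening: 0.0932
gripper_force: 0.0
```

```bash
python3 -c "
from h import *
snap('w2')"
```

```text
3.5667 [ 0.4372 -0.0074  0.2187] psi 89.76 tilt [ 0.     0.001 -1.   ] 0.09320205246196309
```

View pics/w2.png

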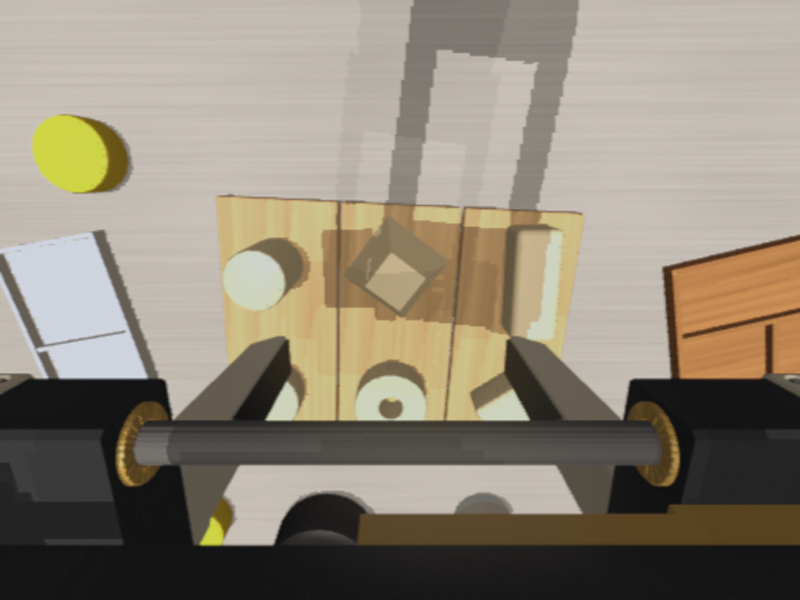

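Board view: drum top (253,280), pyramid (398,270) turned about 45°, bar top right edge from (563,230) to (553,338), ring (391,405), disc (~285,395) and block (~495,400) partly hidden by the fingers.

Run:
```python
from h import *
c=np.load('pics/w2.npz'); f=lambda u,v,z: ray(c,(u/1.5625,v/1.5625),z).round(4)
print('bar',[f(*p,.06) for p in((514,227),(563,230),(553,338),(511,337))])
print('drum',f(253,280,.085),'ring',f(391,401,.052),'pyr',f(396,283,.07))
```

```text
bar [array([0.4017, 0.0847]), array([0.4042, 0.1232]), array([0.4948, 0.1244]), array([0.4938, 0.089 ])]
drum [ 0.4372 -0.1139] ring [ 0.5585 -0.0124] pyr [ 0.4439 -0.0074]
```

apply_moves(
  steps=[-0.1,1,0,0,0,0,70,-0.1,1,0,0,0,0,70,-0.1,1,0,0,0,0,70,-0.1,0.8,0,0,0,0,70,0,0,1,0,0,-0.37,70,0,0,1,0,0,0,70,0,0,1,0,0,0,70,0,0,0,0,0,0,70,0,0,0,0,0,0,70],
  grip_force=20,
)

```text
t: 4.37
tool_pos: [0.4477, 0.1073, 0.1274]
orientation: [0.058, -3.137, 0.0]
force: [-1.1, -0.8, 0.7]
opening: 0.0651
gripper_force: 0.0
```

```bash
python3 -c "
from h import *
snap('w3')"
```

```text
4.3667 [0.4477 0.1073 0.1274] psi 92.13 tilt [-0.004 -0.    -1.   ] 0.06511353987347131
```

View pics/w3.png

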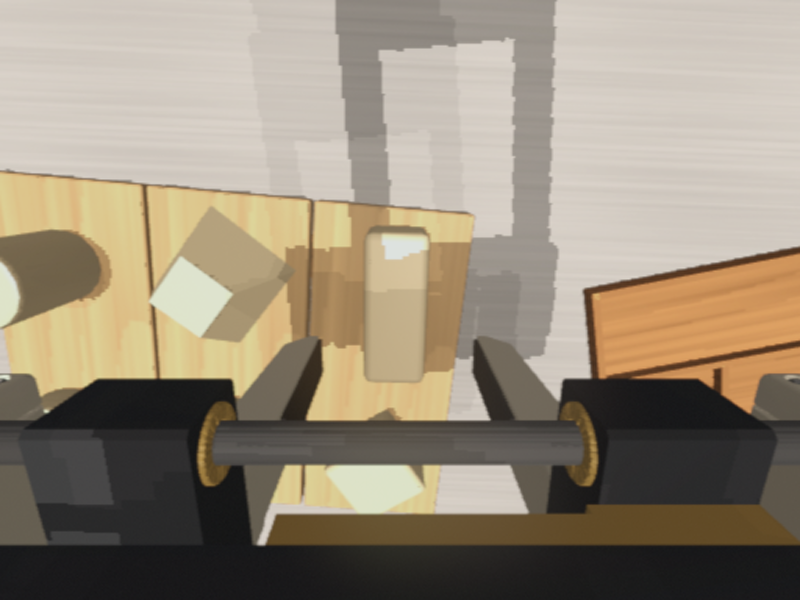

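Bar top corners: (366,236), (430,235), (424,380), (364,381). The bar sits square between the fingers. The block, at (375,480), is turned by roughly 30°.

Run:
```python
from h import *
c=np.load('pics/w3.npz'); f=lambda u,v,z: ray(c,(u/1.5625,v/1.5625),z)
a=np.array([f(*p,.06) for p in((366,236),(430,235),(424,380),(364,381))]);print(a.round(4),a.mean(0))
```

```text
[[0.4061 0.0889]
 [0.4042 0.125 ]
 [0.4945 0.1266]
 [0.4966 0.0893]] [0.4503597  0.10742095]
```

apply_moves(
  steps=[-0.09,0,1,0,0,0.1,70,0,0,1,0,0,0,70,0,0,0.8,0,0,0,70,0,0,0.35,0,0,0,70,0,0,0,0,0,0,70,0,0,0,0,0,0,0,0,0,0,0,0,0,0,0,0,0,0,0,0,0,0,0,0,0,0,0,0,0,0,0,0,0,0,0,0,0,0,0,0,0,0,0,0,0,0,0,0,0],
)

```text
t: 5.42
tool_pos: [0.4535, 0.1062, 0.0355]
orientation: [-0.038, 3.139, 0.0]
force: [-1.5, 0.2, 7.5]
opening: 0.0378
gripper_force: 20.0
```

apply_moves(
  steps=[0,0,-1,0,0,0,0,0,0,-1,0,0,0,0,0,0,-1,0,0,0,0,0,0,-1,0,0,0,0,-0.05,1,0,0,0,0,0,-0.05,1,0,0,0,0,0,-0.05,1,0,0,0,0,0,-0.05,1,0,0,0,0,0,-0.05,1,0,0,0,0,0,-0.05,1,0,0,0,0,0,-0.05,1,0,0,0,0,0,-0.05,0.9,0,0,0,0,0],
)

```text
t: 6.42
tool_pos: [0.4581, 0.345, 0.1539]
orientation: [0.039, -3.141, -0.0]
force: [0.9, 0.5, -0.3]
opening: 0.038
gripper_force: 20.0
```

apply_moves(
  steps=[0,0,0,0,0,1,0,0,0,0,0,0,1,0,0,0,0,0,0,1,0,0,0,0,0,0,1,0,0,0,0,0,0,1,0,0,0,0,0,0,1,0,0,0,0,0,0,1,0,0,0,0,0,0,1,0,0,0,0,0,0,1,0,0,0,0,0,0,1,0,0,0,0,0,0,1,0,0,0,0,0,0,1,0],
)

```text
t: 7.42
tool_pos: [0.4583, 0.3431, 0.1539]
orientation: [-1.822, -2.559, 0.001]
force: [-0.4, 0.4, -1.5]
opening: 0.038
gripper_force: 19.9
```

apply_moves(
  steps=[0,0,0,0,0,1,0,0,0,0,0,0,0,0,0,0,0,0,0,0,0],
)

```text
t: 7.67
tool_pos: [0.4584, 0.3432, 0.154]
orientation: [-1.943, -2.469, 0.001]
force: [-0.3, -0.2, -2.1]
opening: 0.0376
gripper_force: 20.0
```

```bash
python3 -c "
from h import *
snap('w4')"
```

```text
7.6667 [0.4584 0.3432 0.154 ] psi 13.59 tilt [-0. -0. -1.] 0.03761573623295306
```

View pics/w4.png

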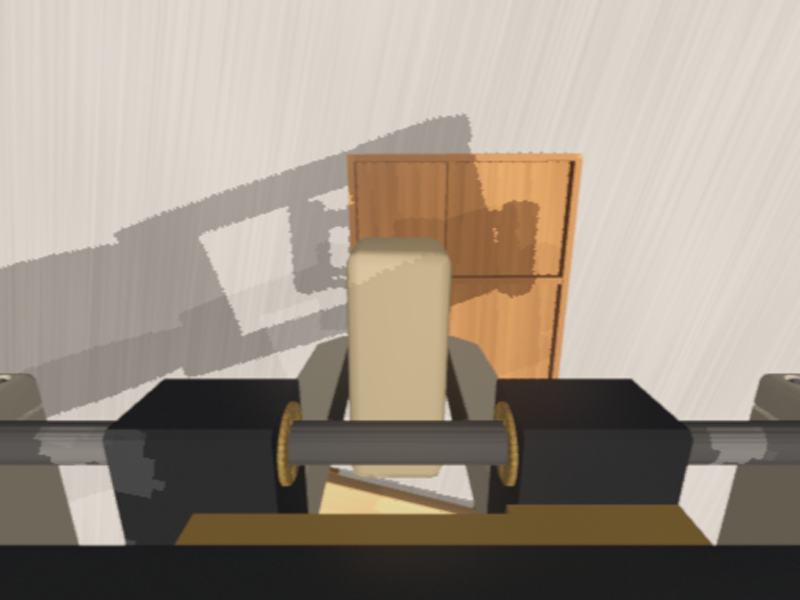

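The bar is held, and the box edges are parallel to the image axes, so the yaw is right. Rim corners: (347,155) and (582,155). The first partition meets the rim at (446,157).

Run:
```python
from h import *
c=np.load('pics/w4.npz'); f=lambda u,v,z: ray(c,(u/1.5625,v/1.5625),z)
a,b=f(347,155,.015),f(582,155,.015); d=b-a; print(a,b,np.hypot(*d),np.degrees(np.arctan2(d[1],d[0])))
u=d/np.hypot(*d); n=np.array([-u[1],u[0]]); C=(a+b)/2-n*.092; print('box',C,'long',C-.0445*u,'sq+',C+.0355*u+.0448*n,'sq-',C+.0355*u-.0448*n)
```

```text
[0.40344371 0.42119041] [0.56312354 0.45992201] 0.164310023649978 13.634224161518517
box [0.50497011 0.35114874] long [0.4617241  0.34065908] sq+ [0.52890935 0.40305444] sq- [0.5500301  0.31597934]
```

apply_moves(
  steps=[-0.11,0.09,1,0,0,0,0,0,0,1,0,0,0,0,0,0,1,0,0,0,0,0,0,0.8,0,0,0,0,0,0,0.4,0,0,0,0,0,0,0.2,0,0,0,0,0,0,0,0,0,0,0,0,0,0,0,0,0,0],
)

```text
t: 8.38
tool_pos: [0.4627, 0.3412, 0.0232]
orientation: [1.945, 2.466, 0.002]
force: [0.5, 0.3, -0.6]
opening: 0.0376
gripper_force: 20.0
```

apply_moves(
  steps=[0,0,0.08,0,0,0,0,0,0,0,0,0,0,0,0,0,0,0,0,0,62,0,0,0,0,0,0,62,0,0,0,0,0,0,62,0,0,0,0,0,0,62,0,0,0,0,0,0,62,0,0,-1,0,0,0,62,0,0,-1,0,0,0,62,0,0,-1,0,0,0,62,0,0,-1,0,0,0,62],
)

```text
t: 9.3
tool_pos: [0.4616, 0.3405, 0.1409]
orientation: [-1.947, -2.465, 0.001]
force: [0.6, 0.4, -0.7]
opening: 0.0576
gripper_force: 0.0
```

apply_moves(
  steps=[-1,0.13,-0.2,0,0,0,80,-1,0.13,-0.2,0,0,0,80,-1,0.13,-0.2,0,0,0,80,-1,0.13,-0.2,0,0,0,80,-1,0.13,-0.2,0,0,0,80,-1,0.13,-0.2,0,0,0,80,-1,0.13,-0.2,0,0,0,80,-1,0.13,-0.2,0,0,0,80,-0.9,0.13,0,0,0,0,80,0,0,0,0,0,0,80,0,0,0,0,0,0,80],
)

```text
t: 10.22
tool_pos: [0.5583, 0.0879, 0.1878]
orientation: [-1.95, -2.463, -0.0]
force: [0.1, 0.8, -0.3]
opening: 0.0745
gripper_force: 0.0
```

```bash
python3 -c "
from h import *
snap('w5')"
```

```text
10.2167 [0.5583 0.0879 0.1878] psi 13.25 tilt [ 0.  0. -1.] 0.07454263681838821
```

View pics/w5.png

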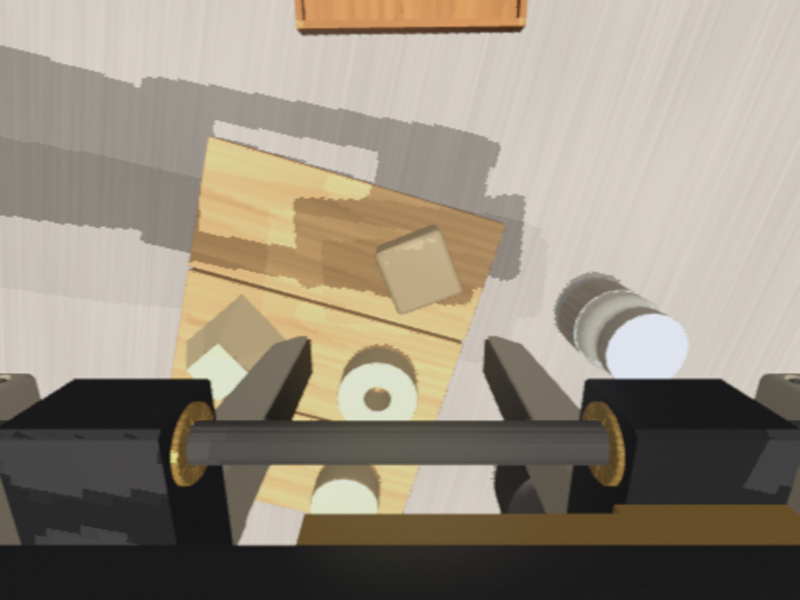

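Block top corners: (376,258), (437,232), (462,292), (402,314). Ring top centre is about (377,393) with the hole at (377,399). The jar at (645,345) is clear.

```bash
cat >> h.py <<'E'
def go(p,psi,t):
    r=np.radians(psi); ty=np.array([np.cos(r),np.sin(r)]); tx=np.array([-ty[1],ty[0]])
    d=np.array(t)-p; return (np.array([d@tx,d@ty])/.03).round(2)
E
python3 - <<'E'
from h import *
c=np.load('pics/w5.npz'); f=lambda u,v,z: ray(c,(u/1.5625,v/1.5625),z)
a=np.array([f(*p,.058) for p in((376,258),(437,232),(462,292),(402,314))]);C=a.mean(0);print(a.round(4),C)
for i in range(4):
    d=a[(i+1)%4]-a[i];print(np.hypot(*d),np.degrees(np.arctan2(d[1],d[0]))%90)
print('ring',f(377,393,.052)); print(go([.5583,.0879],13.25,C))
E
```

```text
[[0.5395 0.1013]
 [0.5777 0.1297]
 [0.6071 0.091 ]
 [0.5679 0.064 ]] [0.57307149 0.09649548]
0.047594323004580795 36.58486906867276
0.048618852644791266 37.20175331342602
0.04765474028129313 34.46916494249493
0.04685935554153501 37.1907627777652
ring [ 0.5644341  -0.00853323]
[0.17 0.54]
```

apply_moves(
  steps=[0.17,0.54,0,0,0,0,80,0,0,0.5,0,0,-1,80,0,0,0.5,0,0,-1,80,0,0,0.5,0,0,-1,80,0,0,0.5,0,0,-0.86,80,0,0,1,0,0,0,80,0,0,1,0,0,0,80,0,0,0.7,0,0,0,80,0,0,0.4,0,0,0,80,0,0,0,0,0,0,80,0,0,0,0,0,0,80],
)

```text
t: 11.18
tool_pos: [0.5721, 0.0987, 0.0347]
orientation: [-1.41, -2.806, 0.001]
force: [0.2, 0.8, 0.4]
opening: 0.0744
gripper_force: 0.0
```

apply_moves(
  steps=[0,0,0,0,0,0,0,0,0,0,0,0,0,0,0,0,0,0,0,0,0,0,0,0,0,0,0,0,0,0,0,0,0,0,0,0,0,0,0,0,0,0,0,0,0,0,0,0,0],
)

```text
t: 11.77
tool_pos: [0.5735, 0.0978, 0.0361]
orientation: [1.412, 2.805, 0.002]
force: [-1.5, 0.1, 5.7]
opening: 0.0522
gripper_force: 19.9
```

apply_moves(
  steps=[0,0,-1,0,0,0,0,0,0,-1,0,0,0.8,0,0,0,-1,0,0,1,0,0,0,-1,0,0,1,0,0,0,0,0,0,1,0,1,0.1,0,0,0,0,0,1,0.1,0,0,0,0,0,1,0.1,0,0,0,0,0,1,0.1,0,0,0,0,0,1,0.1,0,0,0,0,0,1,0.1,0,0,0,0,0,1,0.1,0,0,0,0,0],
)

```text
t: 12.77
tool_pos: [0.5425, 0.3081, 0.1547]
orientation: [-1.939, -2.471, 0.0]
force: [0.5, 0.5, 0.3]
opening: 0.0519
gripper_force: 19.9
```

apply_moves(
  steps=[1,0.1,0,0,0,0,0,1,0.1,0,0,0,0,0,1,0.1,0,0,0,0,0,0.25,0,0,0,0,0,0,0,0,0,0,0,0,0,0,0,0,0,0,0,0],
)

```text
t: 13.27
tool_pos: [0.5284, 0.4032, 0.1543]
orientation: [1.938, 2.472, -0.002]
force: [-0.7, -0.2, -0.6]
opening: 0.0518
gripper_force: 19.9
```

Run:
```python
from h import *
snap('w6'); s=robot.read_state(); T=Ro.from_rotvec(s['orientation']).as_matrix()
print(go(s['tool_pos'][:2],np.degrees(np.arctan2(T[1,1],T[0,1])),[.5289,.4031]))
```

```text
13.2667 [0.5284 0.4032 0.1543] psi 13.82 tilt [-0.    -0.001 -1.   ] 0.05178870248840767
[0.02 0.01]
```

View pics/w6.png

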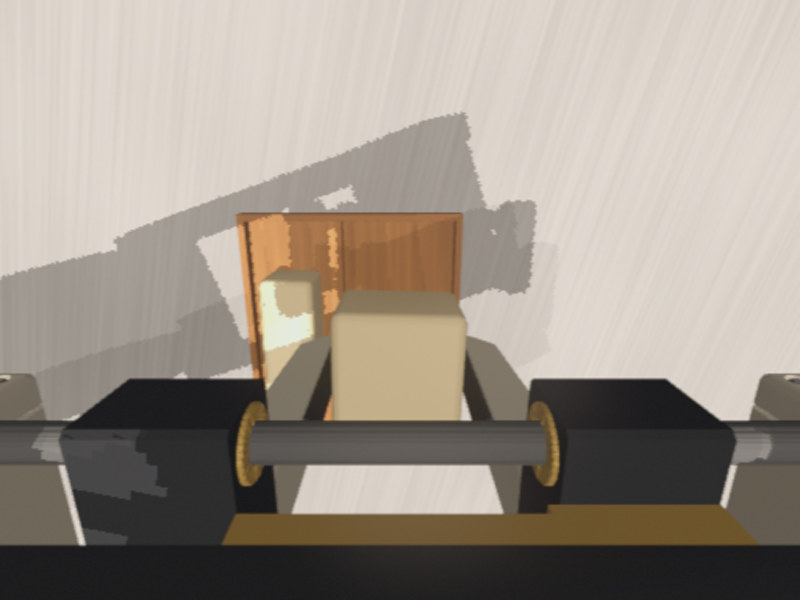

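The bar lies flat in the long compartment, and the block hangs over the far square compartment, whose edges run parallel to it.

apply_moves(
  steps=[0,0,1,0,0,0,0,0,0,1,0,0,0,0,0,0,1,0,0,0,0,0,0,0.8,0,0,0,0,0,0,0.4,0,0,0,0,0,0,0.25,0,0,0,0,0,0,0,0,0,0,0,0,0,0,0,0,0,0],
)

```text
t: 13.98
tool_pos: [0.5297, 0.4032, 0.0225]
orientation: [1.94, 2.47, 0.002]
force: [-0.7, 0.5, -0.9]
opening: 0.0521
gripper_force: 19.9
```

apply_moves(
  steps=[0,0,0,0,0,0,68,0,0,0,0,0,0,68,0,0,0,0,0,0,68,0,0,0,0,0,0,68,0,0,0,0,0,0,68,0,0,-1,0,0,0,68,0,0,-1,0,0,0,68,0,0,-1,0,0,0,68,0,0,-1,0,0,0,68],
)

```text
t: 14.73
tool_pos: [0.5282, 0.4036, 0.1424]
orientation: [-1.939, -2.472, 0.001]
force: [0.1, -0.1, 0.3]
opening: 0.0632
gripper_force: 0.0
```

apply_moves(
  steps=[-0.95,-0.41,-0.1,0,0,0,80,-0.95,-0.41,-0.1,0,0,0,80,-0.95,-0.41,-0.1,0,0,0,80,-0.95,-0.41,-0.1,0,0,0,80,-0.95,-0.41,-0.1,0,0,0,80,-0.95,-0.41,-0.1,0,0,0,80,-0.95,-0.41,-0.1,0,0,0,80,-0.95,-0.41,-0.1,0,0,0,80,-0.95,-0.41,-0.1,0,0,0,80,-0.95,-0.41,-0.1,0,0,0,80,-0.95,-0.41,-0.1,0,0,0,80,-0.95,-0.41,-0.1,0,0,0,80],
)

```text
t: 15.73
tool_pos: [0.4662, 0.0351, 0.1777]
orientation: [1.938, 2.472, 0.001]
force: [-0.8, -0.4, -0.0]
opening: 0.0741
gripper_force: 0.0
```

apply_moves(
  steps=[-0.95,-0.41,0,0,0,0,80,-0.95,-0.41,0,0,0,0,80,-0.95,-0.41,0,0,0,0,80,-0.95,-0.41,0,0,0,0,80,-0.95,-0.41,0,0,0,0,80,0,0,0,0,0,0,80,0,0,0,0,0,0,80],
)

```text
t: 16.32
tool_pos: [0.4405, -0.1179, 0.1775]
orientation: [1.943, 2.468, 0.0]
force: [0.8, 0.7, 0.3]
opening: 0.0745
gripper_force: 0.0
```

Run:
```python
from h import *
snap('w7')
```

```text
16.3167 [ 0.4405 -0.1179  0.1775] psi 13.58 tilt [ 0. -0. -1.] 0.07451549470771003
```

View pics/w7.png

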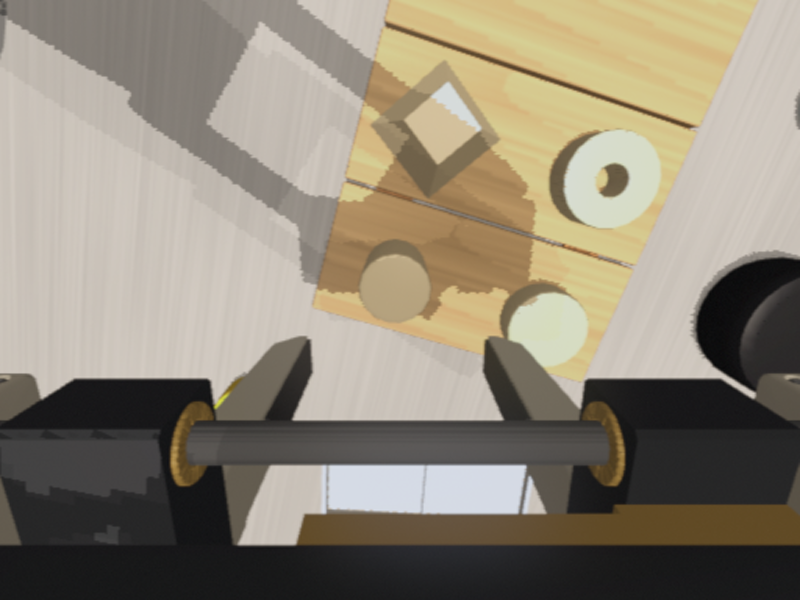

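Drum top centre (395,288), disc top (547,329), ring top (612,178).

Run:
```python
from h import *
c=np.load('pics/w7.npz'); f=lambda u,v,z: ray(c,(u/1.5625,v/1.5625),z)
d=f(395,288,.085);print('drum',d,go([.4405,-.1179],13.6,d),'disc',f(547,329,.05),'ring',f(612,178,.052))
```

```text
drum [ 0.43808978 -0.11323859] [ 0.17 -0.04] disc [ 0.55925733 -0.12681989] ring [ 0.56501235 -0.01223328]
```

apply_moves(
  steps=[0.17,-0.04,0,0,0,0,80,0,0,1,0,0,0,80,0,0,1,0,0,0,80,0,0,1,0,0,0,80,0,0,1,0,0,0,80,0,0,0.5,0,0,0,80,0,0,0.27,0,0,0,80,0,0,0,0,0,0,80,0,0,0,0,0,0,80],
)

```text
t: 17.12
tool_pos: [0.4388, -0.1112, 0.0347]
orientation: [1.937, 2.473, 0.0]
force: [0.2, 0.1, 0.6]
opening: 0.0743
gripper_force: 0.0
```

apply_moves(
  steps=[0,0,0,0,0,0,0,0,0,0,0,0,0,0,0,0,0,0,0,0,0,0,0,0,0,0,0,0,0,0,0,0,0,0,0,0,0,0,0,0,0,0,0,0,0,0,0,0,0],
)

```text
t: 17.7
tool_pos: [0.4389, -0.1123, 0.0348]
orientation: [1.939, 2.471, 0.0]
force: [-2.1, -0.0, 6.4]
opening: 0.048
gripper_force: 20.0
```

apply_moves(
  steps=[0,0,-1,0,0,0,0,0,0,-1,0,0,0,0,0,0,-1,0,0,0,0,0,0,-1,0,0,0,0,0.93,0.5,0,0,0,0,0,0.93,0.5,0,0,0,0,0,0.93,0.5,0,0,0,0,0,0.93,0.5,0,0,0,0,0,0.93,0.5,0,0,0,0,0,0.93,0.5,0,0,0,0,0,0.93,0.5,0,0,0,0,0,0.93,0.5,0,0,0,0,0],
)

```text
t: 18.7
tool_pos: [0.5017, 0.1349, 0.1538]
orientation: [-1.939, -2.471, 0.001]
force: [-0.3, -0.4, -1.3]
opening: 0.0479
gripper_force: 20.0
```

apply_moves(
  steps=[0.93,0.5,0,0,0,0,0,0.93,0.5,0,0,0,0,0,0.93,0.5,0,0,0,0,0,0.93,0.5,0,0,0,0,0,0.93,0.5,0,0,0,0,0,0.93,0.46,0,0,0,0,0,0,0,0,0,0,0,0,0,0,0,0,0,0,0],
)

```text
t: 19.37
tool_pos: [0.5477, 0.3183, 0.153]
orientation: [-1.936, -2.473, 0.002]
force: [-0.6, -0.5, -0.5]
opening: 0.0476
gripper_force: 20.0
```

Run:
```python
from h import *
snap('w8'); s=robot.read_state(); T=Ro.from_rotvec(s['orientation']).as_matrix()
print(go(s['tool_pos'][:2],np.degrees(np.arctan2(T[1,1],T[0,1])),[.55,.316]))
```

```text
19.3667 [0.5477 0.3183 0.153 ] psi 13.9 tilt [-0.001 -0.001 -1.   ] 0.047587540048177966
[-0.06  0.06]
```

View pics/w8.png

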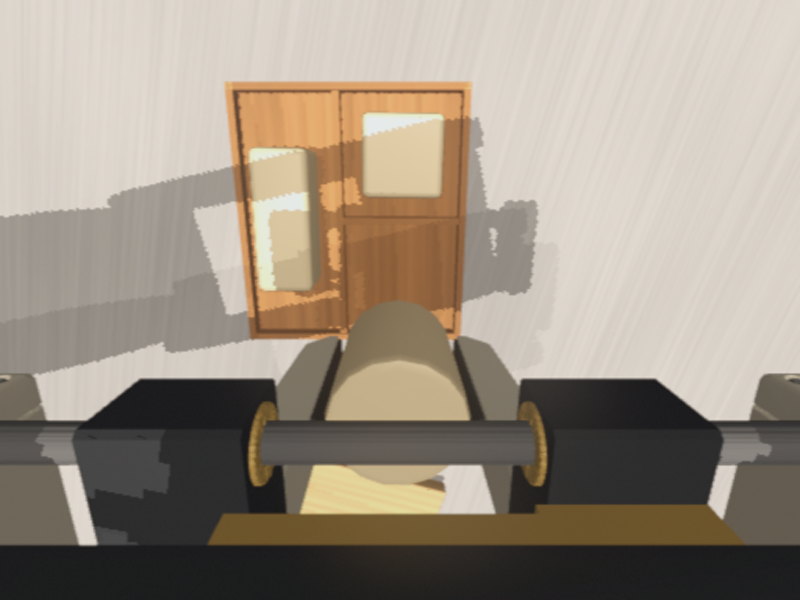

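The bar and the block, at (403,155), sit flat in their compartments. The drum hangs upright over the near square compartment.

apply_moves(
  steps=[-0.06,0.06,1,0,0,0,0,0,0,1,0,0,0,0,0,0,1,0,0,0,0,0,0,0.8,0,0,0,0,0,0,0.4,0,0,0,0,0,0,0.2,0,0,0,0,0,0,0,0,0,0,0,0,0,0,0,0,0,0],
)

```text
t: 20.08
tool_pos: [0.5513, 0.3156, 0.0234]
orientation: [1.939, 2.47, 0.002]
force: [0.2, 0.1, -0.6]
opening: 0.0476
gripper_force: 20.0
```

apply_moves(
  steps=[0,0,0.09,0,0,0,0,0,0,0,0,0,0,0,0,0,0,0,0,0,66,0,0,0,0,0,0,66,0,0,0,0,0,0,66,0,0,0,0,0,0,66,0,0,0,0,0,0,66,0,0,-1,0,0,0,66,0,0,-1,0,0,0,66,0,0,-1,0,0,0,66,0,0,-1,0,0,0,66,0,0,-1,0,0,0,66],
)

```text
t: 21.08
tool_pos: [0.5502, 0.3157, 0.1709]
orientation: [-1.939, -2.472, 0.0]
force: [0.9, 0.9, 0.3]
opening: 0.0615
gripper_force: 0.0
```

apply_moves(
  steps=[-0.97,-0.19,0,0,0,0,90,-0.97,-0.19,0,0,0,0,90,-0.97,-0.19,0,0,0,0,90,-0.97,-0.19,0,0,0,0,90,-0.97,-0.19,0,0,0,0,90,-0.97,-0.19,0,0,0,0,90,-0.97,-0.19,0,0,0,0,90,-0.97,-0.19,0,0,0,0,90,-0.97,-0.19,0,0,0,0,90,-0.97,-0.19,0,0,0,0,90,-0.97,-0.19,0,0,0,0,90,0,0,0,0,0,0,90],
)

```text
t: 22.08
tool_pos: [0.5658, -0.0149, 0.1696]
orientation: [1.943, 2.467, -0.002]
force: [-0.2, 0.6, -0.4]
opening: 0.0838
gripper_force: 0.0
```

apply_moves(
  steps=[0,0,1,0,0,0,90,0,0,1,0,0,0,90,0,0,0,0,0,0,90,0,0,0,0,0,0,90],
)

```text
t: 22.42
tool_pos: [0.5638, -0.0096, 0.1078]
orientation: [-1.936, -2.469, 0.004]
force: [0.5, 0.5, 0.6]
opening: 0.0838
gripper_force: 0.0
```

Run:
```python
from h import *
snap('w9')
```

```text
22.4167 [ 0.5638 -0.0096  0.1078] psi 13.78 tilt [-0.005  0.001 -1.   ] 0.08376324067329698
```

View pics/w9.png

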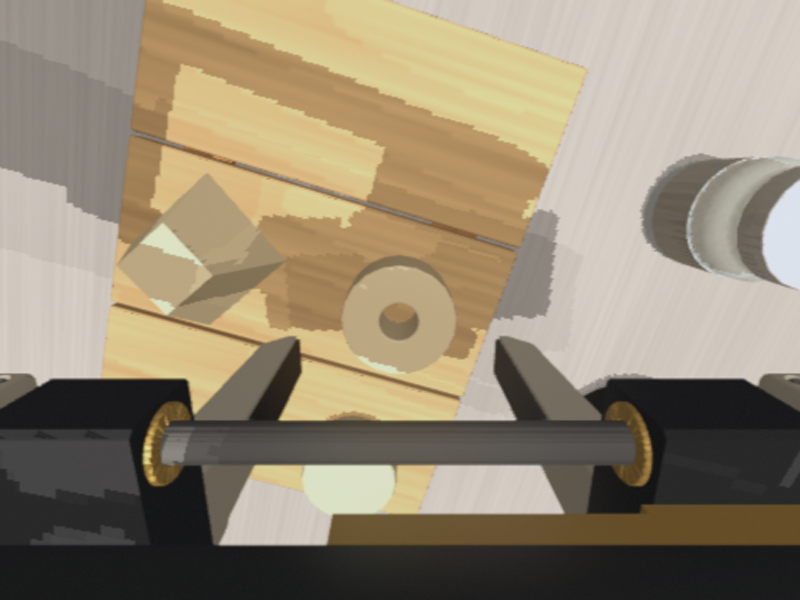

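Ring top centre (399,319), centred between the fingers.

Run:
```python
from h import *
c=np.load('pics/w9.npz'); d=ray(c,(399/1.5625,319/1.5625),.052); print(d,go([.5638,-.0096],13.8,d))
```

```text
[ 0.5653722  -0.01217939] [-0.1   0.03]
```

apply_moves(
  steps=[-0.1,0.03,1,0,0,0,90,0,0,1,0,0,0,90,0,0,0.5,0,0,0,90,0,0,0,0,0,0,90,0,0,0,0,0,0,90,0,0,0,0,0,0,0,0,0,0,0,0,0,0,0,0,0,0,0,0,0,0,0,0,0,0,0,0,0,0,0,0,0,0,0,0,0,0,0,0,0,0],
)

```text
t: 23.38
tool_pos: [0.5686, -0.013, 0.0364]
orientation: [1.938, 2.47, 0.002]
force: [-1.7, -0.0, 7.8]
opening: 0.0651
gripper_force: 22.8
```

apply_moves(
  steps=[0,0,-1,0,0,0,0,0,0,-1,0,0,0,0,0,0,-1,0,0,-1,0,0,0,-1,0,0,-1,0,0,0,0,0,0,-1,0,0,0,0,0,0,-1,0,0,0,0,0,0,-1,0,0,0,0,0,0,-1,0,0,0,0,0,0,-1,0,-0.59,-0.89,0,0,0,0,0,-0.59,-0.89,0,0,0,0,0,-0.59,-0.89,0,0,0,0,0],
)

```text
t: 24.38
tool_pos: [0.5662, -0.1095, 0.155]
orientation: [0.922, 3.003, 0.0]
force: [0.6, 0.2, -1.9]
opening: 0.065
gripper_force: 22.7
```

apply_moves(
  steps=[-0.59,-0.89,0,0,0,0,0,-0.59,-0.89,0,0,0,0,0,-0.59,-0.89,0,0,0,0,0,-0.59,-0.89,0,0,0,0,0,-0.59,-0.89,0,0,0,0,0,-0.59,-0.89,0,0,0,0,0,0,0,0,0,0,0,0,0,0,0,0,0,0,0],
)

```text
t: 25.05
tool_pos: [0.5634, -0.3028, 0.1545]
orientation: [0.929, 3.001, 0.0]
force: [-0.0, 0.7, -1.2]
opening: 0.0651
gripper_force: 22.7
```

Run:
```python
from h import *
snap('w10')
```

```text
25.05 [ 0.5634 -0.3028  0.1545] psi 55.6 tilt [ 0. -0. -1.] 0.06509906333104262
```

View pics/w10.png

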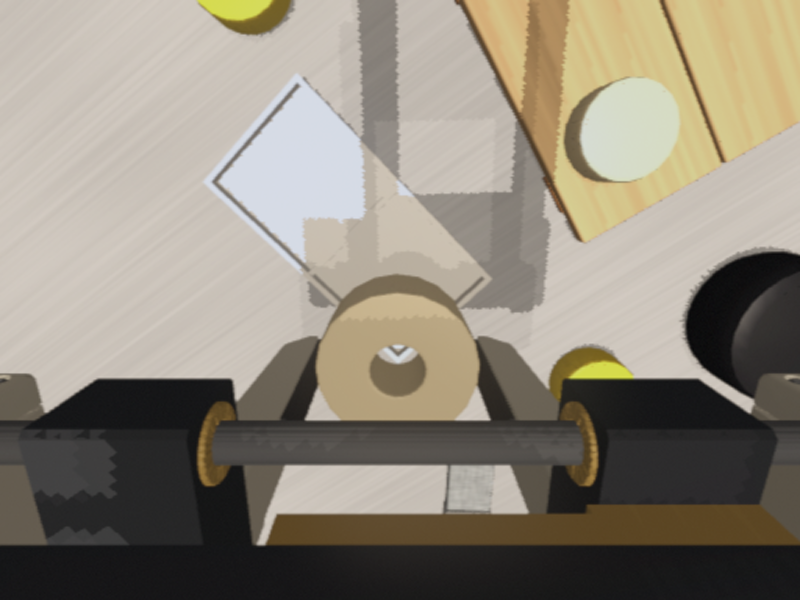

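Tray corners: (297,74), (206,181), (491,277), and the far one shows through the ring's hole at about (398,360). Disc top centre (630,129).

Run:
```python
from h import *
c=np.load('pics/w10.npz'); f=lambda u,v,z: ray(c,(u/1.5625,v/1.5625),z)
a=[f(*p,.015) for p in((297,74),(491,277),(398,360),(206,181))]
for i,j in((0,1),(3,2),(3,0),(2,1)):
    d=a[j]-a[i];print(a[i].round(4),np.hypot(*d),np.degrees(np.arctan2(d[1],d[0])))
C=(a[1]+a[3])/2; d=a[1]-a[0]; u=d/np.hypot(*d); print(C,np.mean(a,0),'far',C+u*.0485,'near',C-u*.0485, go([.5634,-.3028],55.6,C+u*.0485)); print('disc',f(630,129,.05))
```

```text
[ 0.4104 -0.2784] 0.1960698938343671 10.357173544596316
[ 0.4282 -0.3745] 0.1949982515315067 10.1815894519285
[ 0.4282 -0.3745] 0.09776034934958301 100.50270859447883
[ 0.6201 -0.3401] 0.098361062710752 99.8770439802565
[ 0.51569967 -0.30886302] [ 0.51546275 -0.30905819] far [ 0.56340941 -0.3001435 ] near [ 0.46798992 -0.31758254] [0.05 0.07]
disc [ 0.55936626 -0.12718757]
```

apply_moves(
  steps=[0.05,0.07,1,0,0,0,0,0,0,1,0,0,0,0,0,0,1,0,0,0,0,0,0,0.8,0,0,0,0,0,0,0.4,0,0,0,0,0,0,0.25,0,0,0,0,0,0,0,0,0,0,0,0,0,0,0,0,0,0],
)

```text
t: 25.77
tool_pos: [0.5647, -0.2982, 0.0222]
orientation: [0.923, 3.001, -0.0]
force: [0.9, -0.6, -1.5]
opening: 0.0648
gripper_force: 19.8
```

apply_moves(
  steps=[0,0,0.09,0,0,0,0,0,0,0,0,0,0,0,0,0,0,0,0,0,80,0,0,0,0,0,0,80,0,0,0,0,0,0,80,0,0,0,0,0,0,80,0,0,0,0,0,0,80,0,0,-1,0,0,0,80,0,0,-1,0,0,0,80,0,0,-1,0,0,0,80,0,0,-1,0,0,0,80],
)

```text
t: 26.68
tool_pos: [0.5634, -0.2984, 0.1394]
orientation: [-0.925, -3.002, -0.0]
force: [0.3, -0.2, 0.2]
opening: 0.0739
gripper_force: 0.0
```

apply_moves(
  steps=[0.67,0.93,0,0,0,0,90,0.67,0.93,0,0,0,0,90,0.67,0.93,0,0,0,0,90,0.67,0.93,0,0,0,0,90,0.67,0.93,0,0,0,0,90,0,0,0.5,0,0,0,90,0,0,0.5,0,0,0,90,0,0,0,0,0,0,90,0,0,0,0,0,0,90],
)

```text
t: 27.43
tool_pos: [0.5583, -0.1263, 0.1075]
orientation: [-0.924, -3.0, -0.0]
force: [-0.3, -0.2, 0.9]
opening: 0.0837
gripper_force: 0.0
```

Run:
```python
from h import *
snap('w11')
```

```text
27.4333 [ 0.5583 -0.1263  0.1075] psi 55.78 tilt [-0.002  0.001 -1.   ] 0.08373058560800843
```

View pics/w11.png

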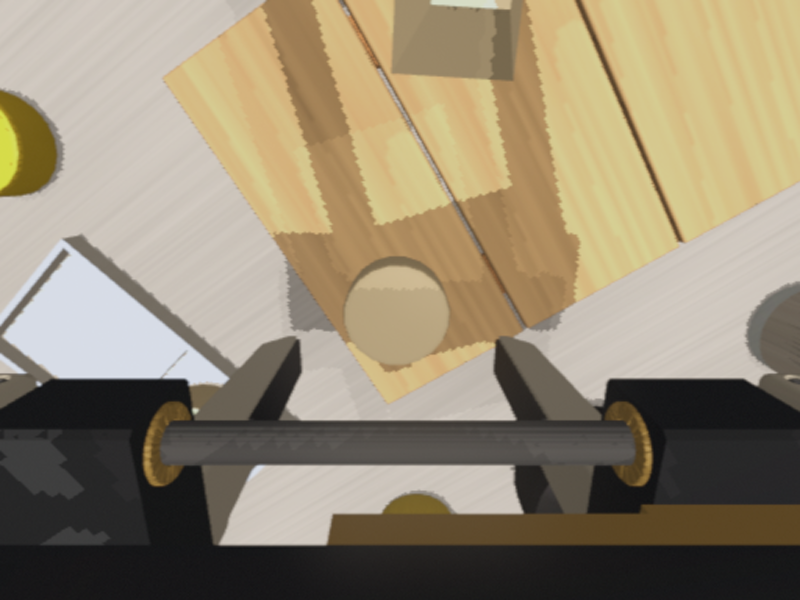

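The disc, top centre (397,314), is centred between the fingers.

apply_moves(
  steps=[0,0,1,0,0,0,90,0,0,1,0,0,0,90,0,0,0.57,0,0,0,90,0,0,0,0,0,0,90,0,0,0,0,0,0,90,0,0,0,0,0,0,0,0,0,0,0,0,0,0,0,0,0,0,0,0,0,0,0,0,0,0,0,0,0,0,0,0,0,0,0,0,0,0,0,0,0,0],
)

```text
t: 28.4
tool_pos: [0.5602, -0.1271, 0.0327]
orientation: [0.924, 3.0, -0.0]
force: [-0.9, -0.4, 6.1]
opening: 0.0612
gripper_force: 20.0
```

apply_moves(
  steps=[0,0,-1,0,0,0,0,0,0,-1,0,0,0,0,0,0,-1,0,0,0,0,-0.15,-1,0,0,0,0,0,-0.15,-1,0,0,0,0,0,-0.15,-1,0,0,0,0,0,-0.15,-1,0,0,0,0,0,-0.15,-1,0,0,0,0,0,-0.15,-1,0,0,0,0,0,-0.15,-1,0,0,0,0,0,0,0,0,0,0,0,0,0,0,0,0,0,0,0],
)

```text
t: 29.4
tool_pos: [0.4663, -0.3191, 0.1212]
orientation: [-0.929, -3.001, -0.0]
force: [-0.3, 0.1, -0.6]
opening: 0.0617
gripper_force: 20.0
```

apply_moves(
  steps=[0,0.07,1,0,0,0,0,0,0,1,0,0,0,0,0,0,0.8,0,0,0,0,0,0,0.4,0,0,0,0,0,0,0.2,0,0,0,0,0,0,0,0,0,0,0,0,0,0,0,0,0,0],
)

```text
t: 29.98
tool_pos: [0.4692, -0.3163, 0.0203]
orientation: [0.923, 3.002, -0.001]
force: [0.5, -0.5, 0.6]
opening: 0.0615
gripper_force: 20.0
```

apply_moves(
  steps=[0,0,0.1,0,0,0,0,0,0,0,0,0,0,0,0,0,0,0,0,0,76,0,0,0,0,0,0,76,0,0,0,0,0,0,76,0,0,0,0,0,0,76,0,0,0,0,0,0,76,0,0,-1,0,0,0,76,0,0,-1,0,0,0,76,0,0,-1,0,0,0,76,0,0,-1,0,0,0,76,1,0,-1,0,0,0,76],
)

```text
t: 30.98
tool_pos: [0.4455, -0.301, 0.1666]
orientation: [0.925, 3.001, -0.0]
force: [-0.0, 0.2, 0.3]
opening: 0.0707
gripper_force: 0.0
```

apply_moves(
  steps=[1,0,-1,0,0,0,76,1,0,-1,0,0,0,76,1,0,0,0,0,0,76,0,0,0,0,0,0,76,0,0,0,0,0,0,76,0,0,0,0,0,0,76],
)

```text
t: 31.48
tool_pos: [0.3706, -0.2499, 0.2246]
orientation: [0.925, 3.002, -0.001]
force: [0.5, 1.0, -0.3]
opening: 0.0709
gripper_force: 0.0
```

Run:
```python
from h import *
im=[eyes.read_camera(c)[:,:,::-1] for c in('scene','side')]
a=cv2.resize(im[0][60:350,80:400],None,fx=1.24,fy=1.9); b=cv2.resize(im[1][90:360,150:470],None,fx=1.24,fy=1.9)
h=min(a.shape[0],b.shape[0]); cv2.imwrite('pics/fin.png',np.hstack([a[:h],b[:h]]))
```

```text
(no output)
```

View pics/fin.png

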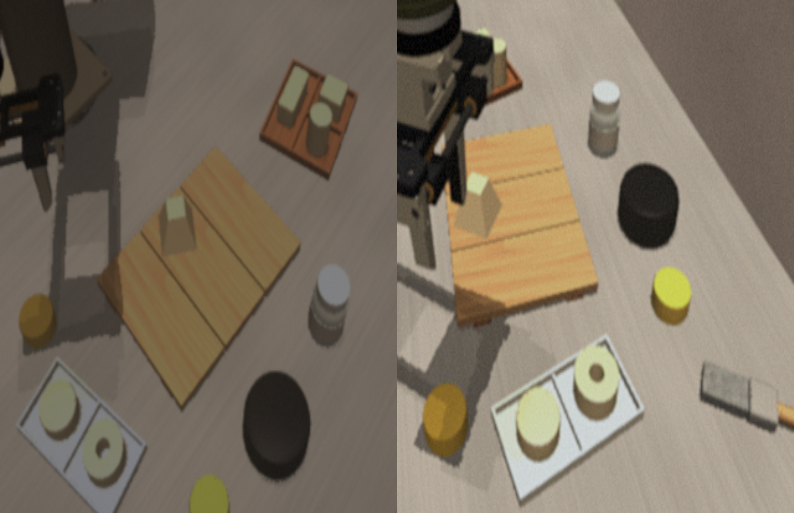

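All five cheeses stand upright, one per compartment: disc (58,407) and ring (103,448) in the tray; bar, block and drum in the box at about (310,105). The pyramid, wheel and jar look unmoved, so I'm handing in.

```bash
python3 -c "
from plant import robot
print(robot.close_job())"
```

```text
the job is handed in; nothing more can be done
None
```

Both orders are made up and the job is handed in: the last pictures show all five cheeses upright, each in its own compartment, with the pyramid, black wheel and jar apparently unmoved; no verdict came back.

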